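# Vacuum out the dryer's lint-filter housing

### The job

Lift the hand vacuum straight up out of its charging dock and lower its thin black nozzle into the narrow filter slot on top of the lint housing, so that more than half of the nozzle's length is inside but the wider shoulder above it is still clear of the housing's top plate. Finish while still holding the vacuum there, upright, still and hanging in the gripper rather than leaning hard on the housing; do not shove the housing out of place or knock the other things about.

Things in the scene. Friction and masses are not known exactly. Their poses are not given: they have to be found in the camera images.
- vac: Loose hand vacuum, about 0.36 kg, 184 mm tall, nozzle down. Origin: centre of nozzle tip; z up it, x thin, y wide side; same after a half turn. Nozzle z 0-75, 12 (x) by 46 mm (y), tapering to 9 thick in the last 20 mm; shoulder 24x50 from z 75, 34x53 from 82; clear dust cup 42x54, z 88-126; white flat-sided handle 40 (x) by 52, z 126-181; cap to 184. Grasp: close along x on the handle, z 150.
- dock: White charging dock, fixed: tower 58 (x) x 70 (y), 108 mm high, foot 104 x 112 x 10. Origin: centre of underside, z up; axes as the docked vacuum's. Fitted cavity, open on top: recess 46 x 58, 18 deep, for the dust cup, then pocket 17 x 51 for the nozzle. The vacuum's shoulder rests on the recess floor, its tip 15 mm above the dryer; it must rise 93 mm straight up to be clear.
- housing: Lint-filter housing out of the dryer, loose, 1.4 kg: grey duct box 105 mm high on a flange 92 (x) x 150 (y) mm, white top plate 70 x 152, round outlet stub on its -x side reaching 44 mm from the centre. Origin: centre of underside, z up. The slot in the top plate runs along y.
- slot_mouth (a point): Middle of the slot at the top plate's upper face, 105 mm above the dryer; x across the slot, y along it, z up. Slot 100 mm long (y), 14 wide (x): long edges slope in from 20 mm apart at the face to 14 at 5 mm down and stay 14 to 22 mm down; below, the hollow is 38 wide, floor 97 mm below the mouth.
- lint_screen: Bystander: white framed lint screen lying flat at the back, 170 x 96 x 10 mm.
- screwdriver: Bystander: screwdriver with black handle lying near the front edge, about 200 mm long.
- brush: Bystander: thin wooden paint brush, 165 mm long, lying between dock and housing.
- detergent: Bystander: large white detergent jug, 99 x 177 x 348 mm, at the back left.
- softener: Bystander: white softener jug, 98 x 166 x 348 mm, at the back middle.
- charger: Bystander: small white wall charger, 42 mm cube, at the back right.

How it is judged:
By the outcome, as a careful person would: the job done as asked, in the order asked, and still so for the second after the job is handed in, while the arm keeps its last pose, push and grip.
It also fails if it takes over 51 s, if anything falls off the work surface, if the arm or the gripper's body presses on something with over 40 N, if the wrist force passes 120 N, or if a joint passes its speed limit or range.

### The arm

A 6-joint arm with a two-finger parallel gripper is mounted at the origin on a cart in front of the work surface, level with it; the furniture and walls round the work are solid. World frame = base frame: x ahead of the robot, y to its left, z up, the work surface at z = 0. Lengths are in mm, angles in rad, forces in N, time in s.
With the tool pointing down it reaches from about 275 to 775 mm from the base axis. Payload 14.6 kg.
Tool frame: the origin (TCP) lies at the centre of the arm's flange, where the gripper is bolted on; the fingertips stand 173 mm ahead of it and the grasp point (between the pads) lies 155 mm ahead of it; z points along the fingers, y is the line along which they close (so a half turn about z gives the same grasp; the last joint's range is limited). The gripper opens to 85 mm and grips with 20 to 120 N. Pads are 22 mm wide; open, the fingers measure 114 mm over their backs; the gripper's body (76 mm by 85 mm) begins 54 mm behind the grasp point. The pads swing forward as they close: fully open they stand 13 mm farther back than shut.
Start: joints at [-0.155, 0.263, -0.048, 1.259, 0, 1.415], TCP at [525.004, -0.006, 404.678] pointing down, gripper open.
Joint ranges: [-2.65, 2.65], [-0.89, 1.7], [-1.18, 1.37], [-2.13, 2.11], [-1.35, 1.29], [-3.14, 3.14]. Speed limits (rad/s): [1.89, 1.89, 2.57, 2.79, 3.14, 3.14].

### API

Orientations are given as a 3x3 rotation matrix whose columns are the frame's x, y, z axes.
In Python, from bench import ctrl, vision, job_done gives the robot as it stands.
- The arm moves only by the shell command python3 -m pendant 'ROWS' [FORCE]. ROWS is JSON, a list of rows, each a list of 3 entries, a list of its own where there are three numbers: the opening, from 0 (shut) to 1 (fully open), then the shift along the tool's x, y, z in cm, then the turn about the tool's z in rad. In form: [[fingers, [x, y, z], twist], ...]. A call has 1 to 10 rows; each row shifts and turns the commanded pose from where the row before left it, along the tool's axes as they then stand; what a row does not reach is not made up. A row lasts 1/8 s, in which the tool goes at most 62.5 mm and 10.7 degrees, less where a joint would pass 70% of its speed; a pose out of reach is approached as far as the arm can. A call with a gripper value outside its range is refused whole. The fingers move at their own pace and stop on an object; FORCE is the grip in N (left out, the last holds). Time passes only in rows, so rows that do not move let the fingers close. It gives the time, the measured TCP pose, the force, the opening and the grip force at its end, in the units of the state.
- ctrl.state(): the state, without advancing time (a new reading comes with each control period).
- vision.snapshot(name): name is "scene" or "side" or "wrist"; returns a dict with "pixels" (480x640x3 uint8, red, green, blue), "vertical_fov" (degrees; the focal length in pixels is half the picture's height over the tangent of half this angle, whatever the lens; pixels are square), "cx", "cy" (the principal point, pixels), "T" (4x4, takes a point from camera to world coordinates). Camera axes: x right, y down, z forward; pixel columns grow to the right and rows downward; lengths in mm; the calibration is good to about 2 mm. The wrist camera is an equidistant fisheye: a pixel r from the principal point sees the ray r / f radians off the axis. A picture is of the moment at which its call begins. There is no depth.
- job_done(): hands the job in; it is judged then, once.
The state is a dict: "t": time; "qpos": joint angles; "dq": joint speeds; "joint_torque": joint torques, N m; "tool_pos": TCP position; "eef_rot": TCP orientation; "contact_force": force on the tool from outside, world axes, zero at the start; "ft_torque": the same for the moment, N m; "width": opening from 0.0 (shut) to 1.0 (fully open); "gripper_force": force on a finger pad.
Only numpy, scipy, OpenCV 4.12 (cv2) and the standard library are available. Lean on these libraries where they do the work, as an engineer would, in place of code of your own. Each camera call takes 0.05 s, during which the arm holds its last target. There are 200 camera calls.

## Working session

There is one attempt and no reset: what is moved stays moved. The work goes in short steps, Python scripts to look and compute and a shell command to move; the robot and the scene stay as the last step left them, time stands still between calls to the robot, and variables do not carry over. Pictures are saved under pics/ and viewed, at most 10 in all, crops included, and the job is handed in when it is done.

```bash
mkdir -p pics
cat > h.py <<'E'
import numpy as np, cv2
from bench import ctrl, vision
def snap(n,f):
    s=vision.snapshot(n); cv2.imwrite(f'pics/{f}.png',s['pixels'][:,:,::-1])
    np.savez(f'pics/{f}.npz',**{k:np.array(v) for k,v in s.items()}); return s
def load(f): return np.load(f'pics/{f}.npz')
def ray(s,u,v,fish=False):
    f=240/np.tan(np.radians(float(s['vertical_fov']))/2); T=np.array(s['T'])
    d=np.array([u-float(s['cx']),v-float(s['cy'])])
    if fish:
        r=np.hypot(*d); a=r/f; d=np.array([*(d/max(r,1e-9)*np.sin(a)),np.cos(a)])
    else: d=np.array([*(d/f),1.])
    return T[:3,3], T[:3,:3]@d
def at(s,u,v,z,fish=False):
    o,d=ray(s,u,v,fish); return o+d*(z-o[2])/d[2]
def proj(s,P,fish=False):
    f=240/np.tan(np.radians(float(s['vertical_fov']))/2); T=np.array(s['T'])
    p=T[:3,:3].T@(np.array(P,float)-T[:3,3])
    if fish:
        r=np.hypot(p[0],p[1]); k=f*np.arctan2(r,p[2])/max(r,1e-9)
    else: k=f/p[2]
    return np.array([float(s['cx'])+k*p[0],float(s['cy'])+k*p[1]])
def crop(f,g,x,y,w,h,k):
    cv2.imwrite(f'pics/{g}.png',cv2.resize(cv2.imread(f'pics/{f}.png')[y:y+h,x:x+w],None,fx=k,fy=k,interpolation=cv2.INTER_CUBIC))
E
python3 - <<'E'
from h import *
np.set_printoptions(precision=3,suppress=True)
for n in('scene','side','wrist'):
    s=snap(n,n+'0'); print(n,s['vertical_fov'],s['cx'],s['cy'],s['T'])
print(ctrl.state())
a=[cv2.imread(f'pics/{n}0.png') for n in('scene','side','wrist')]
E
```

```text
scene 56.06388728482116 316.21572528062734 232.14647645811417 [[   0.478   -0.558    0.678 -176.81 ]
 [  -0.878   -0.323    0.354 -324.388]
 [   0.021   -0.764   -0.644  764.664]
 [   0.       0.       0.       1.   ]]
side 44.38877834913114 315.2345900970759 244.84757582684307 [[  -0.145   -0.421    0.895 -670.007]
 [  -0.989    0.064   -0.131  250.137]
 [  -0.002   -0.905   -0.426  673.532]
 [   0.       0.       0.       1.   ]]
wrist 65.70646984690485 317.31052419314096 239.38510139427612 [[  1.      0.001  -0.001 524.497]
 [  0.001  -0.96   -0.279  72.377]
 [ -0.001   0.279  -0.96  373.855]
 [  0.      0.      0.      1.   ]]
{'t': 0.15, 'qpos': array([-0.155,  0.263, -0.049,  1.259, -0.   ,  1.416]), 'dq': array([-0.   , -0.001,  0.002,  0.   , -0.   ,  0.002]), 'joint_torque': array([  0.002, -63.782,  38.465,   0.011,  -0.   ,   0.   ]), 'tool_pos': array([524.948,  -0.005, 404.341]), 'eef_rot': array([[ 0.   ,  1.   , -0.001],
       [ 1.   , -0.   ,  0.   ],
       [ 0.   , -0.001, -1.   ]]), 'contact_force': array([-0.24 , -0.762, -1.375]), 'ft_torque': array([-0.003, -0.039,  0.028]), 'gripper_force': 0.0, 'width': 0.9979489150061684}
```

View pics/scene0.png

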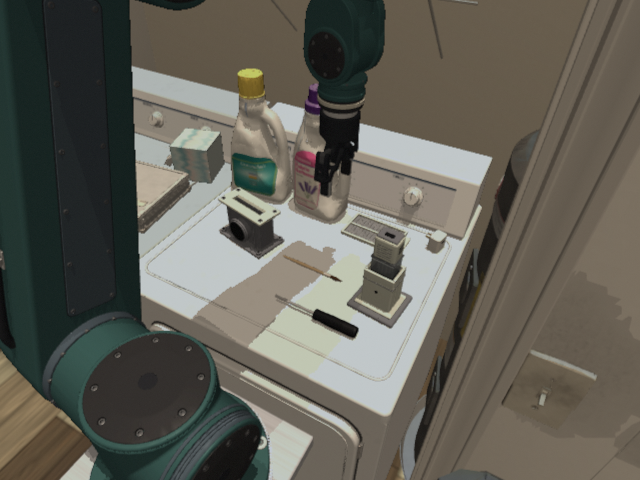

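View pics/wrist0.png

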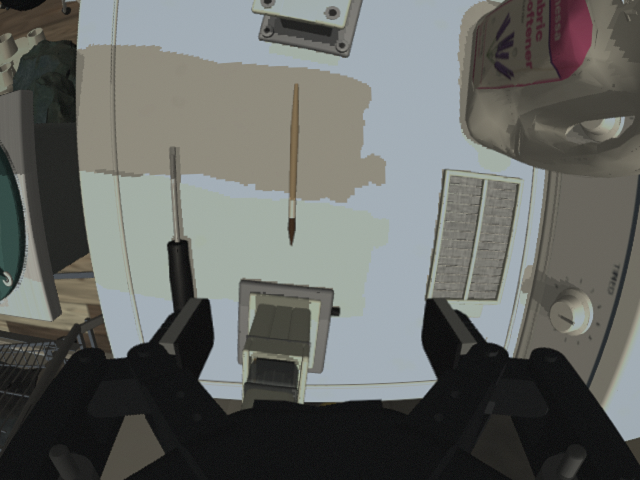

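View pics/side0.png

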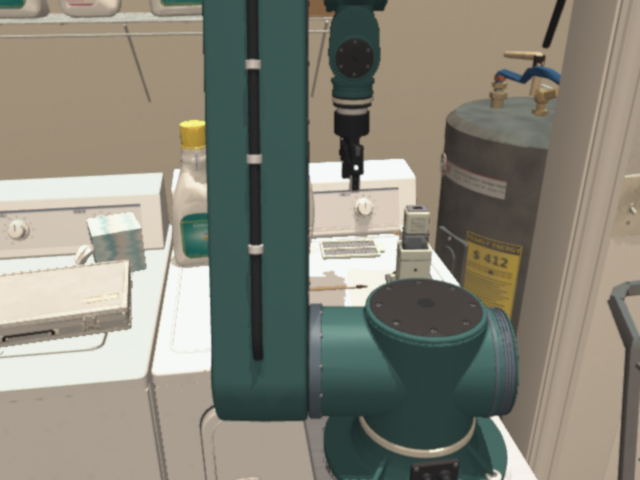

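The scene view shows the housing near (252,222) and the docked vacuum near (385,270). The wrist view has the dock near (285,335), the housing at the top edge and the brush at (294,165). The side view has the dock at (413,250). Next I'll enlarge the dock and housing.

Run:
```python
from h import *
a=cv2.imread('pics/scene0.png');b=cv2.imread('pics/wrist0.png')
r=lambda i,x,y,w,h,k:cv2.resize(i[y:y+h,x:x+w],None,fx=k,fy=k,interpolation=cv2.INTER_CUBIC)
A=r(a,212,180,80,75,5)   # 400x375
B=r(a,340,215,80,120,5)  # 400x600
C=r(b,225,270,130,73,400/130)
C=C[:225]
L=np.vstack([A,C,np.zeros((600-375-len(C),400,3),np.uint8)])
cv2.imwrite('pics/c0.png',np.hstack([L,B]))
```

```text
(no output)
```

View pics/c0.png

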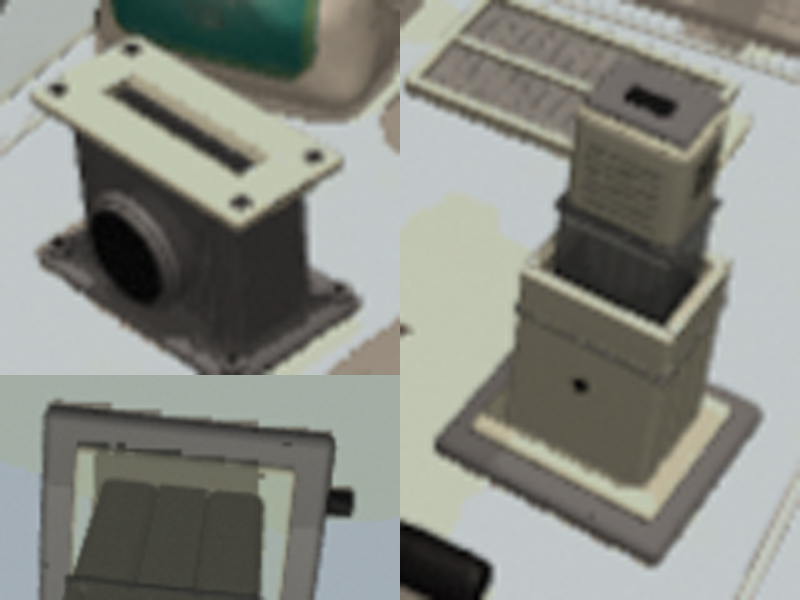

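The dock crop shows the cap corners at (605,58), (738,88), (700,140), (580,105), the tower top corners at (518,270), (668,338), (730,268), and the foot corners. In the housing crop the top plate corners are (35,92), (133,40), (340,160), (240,222).

```bash
cat > fit.py <<'E'
from h import *
from scipy.optimize import least_squares
def fit(s,pts,fish=False,x0=None):
    # pts: list of (u,v,(lx,ly,lz)); returns x,y,yaw
    def f(p):
        c,n=np.cos(p[2]),np.sin(p[2]); o=[]
        for u,v,(a,b,z) in pts: o+=list(proj(s,[p[0]+c*a-n*b,p[1]+n*a+c*b,z],fish)-[u,v])
        return o
    r=least_squares(f,x0,loss='soft_l1'); return np.round(r.x,3),np.round(r.fun,1).tolist()
E
python3 - <<'E'
from fit import *
s=load('scene0')
B=lambda x,y:(340+(x-400)/5-.4,215+y/5-.4); A=lambda x,y:(212+x/5-.4,180+y/5-.4)
for n,q in dict(cap=[at(s,*B(x,y),199) for x,y in((605,58),(738,88),(700,142),(580,105))],
  tower=[at(s,*B(x,y),108) for x,y in((518,270),(668,338),(730,268))],
  foot=[at(s,*B(x,y),10) for x,y in((437,440),(652,552),(762,410))],
  plate=[at(s,*A(x,y),105) for x,y in((35,92),(133,40),(342,158),(240,222))]).items():
    q=np.array(q)[:,:2]; print(n,q.round(0).tolist(),np.linalg.norm(np.diff(q,axis=0),axis=1).round(0), [round(float(np.arctan2(*d[::-1])),2) for d in np.diff(q,axis=0)],q.mean(0), (q[0]+q[2])/2)
E
```

```text
cap [[498.0, -116.0], [507.0, -168.0], [470.0, -167.0], [467.0, -118.0]] [53. 38. 48.] [-1.4, 3.1, 1.63] [ 485.45996243 -142.18483406] [ 483.93033689 -141.12779782]
tower [[460.0, -104.0], [454.0, -172.0], [505.0, -180.0]] [68. 51.] [-1.65, -0.16] [ 473.00018252 -152.00893843] [ 482.31262497 -141.95790283]
foot [[440.0, -83.0], [429.0, -188.0], [528.0, -202.0]] [106. 100.] [-1.67, -0.14] [ 465.72288432 -157.91138683] [ 483.99163783 -142.67589361]
plate [[511.0, 310.0], [572.0, 295.0], [542.0, 151.0], [477.0, 165.0]] [ 63. 148.  66.] [-0.24, -1.78, 2.92] [525.71596733 230.35145567] [526.63680949 230.34956203]
```

Estimates so far: dock at about (483.5,-142) with yaw about -0.115, and housing at about (526,230) with yaw about -0.21. I'll check the jug clearance, then look at the slot from above with the wrist camera.

```bash
python3 - <<'E'
from fit import *
s=load('scene0'); w=load('wrist0')
for p in((232,187),(262,203),(293,205),(322,222),(348,212)): print(p,at(s,*p,0).round(0))
for p in((462,110),(470,140)): print(p,at(w,*p,0,True).round(0))
E
python3 -m pendant '[[1,[4,0,0],0],[1,[5,0,0],0.05],[1,[5,0,0],0.1],[1,[4,0,0],0.06],[1,[2,0,0],0],[1,[0,0,0],0],[1,[0,0,0],0]]'
python3 -c "
from h import *
s=snap('wrist','w1'); print(ctrl.state()['tool_pos'],s['T'].round(3))"
```

```text
(232, 187) [685. 412.   0.]
(262, 203) [663. 291.   0.]
(293, 205) [699. 210.   0.]
(322, 222) [673. 103.   0.]
(348, 212) [748.  61.   0.]
(462, 110) [674. 104.   0.]
(470, 140) [685.  73.   0.]
t: 1.02
tool_pos: [537.7, 198.1, 404.6]
eef_rot: [[0.209, 0.978, -0.0], [0.978, -0.209, -0.0], [-0.0, -0.0, -1.0]]
contact_force: [0.4, -0.1, 0.2]
width: 0.997
gripper_force: 0.0
[537.67872361 198.02389754 404.70294444] [[ 9.78000e-01 -1.99000e-01 -5.80000e-02  5.52052e+02]
 [-2.08000e-01 -9.39000e-01 -2.73000e-01  2.68953e+02]
 [-0.00000e+00  2.80000e-01 -9.60000e-01  3.74134e+02]
 [ 0.00000e+00  0.00000e+00  0.00000e+00  1.00000e+00]]
```

View pics/w1.png

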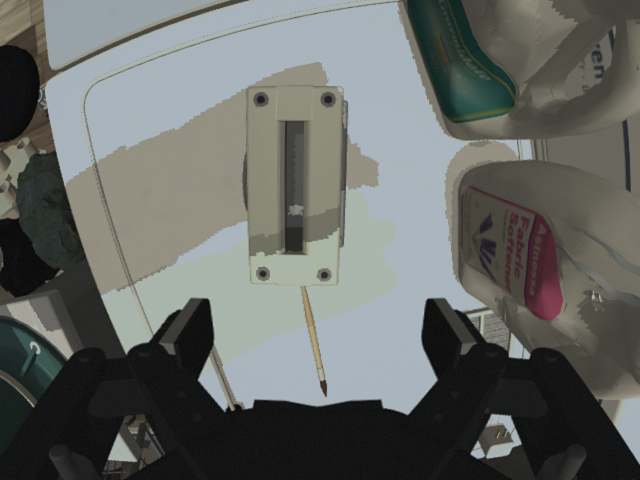

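The slot runs from (295,121) to (295,254), and the plate corners are near (247,87), (343,87), (339,285), (249,283). I'll enlarge this to read the slot precisely.

```bash
python3 -c "
from h import *
a=cv2.imread('pics/w1.png')
r=lambda x,y,w,h:cv2.resize(a[y:y+h,x:x+w],None,fx=5,fy=5,interpolation=cv2.INTER_CUBIC)
cv2.imwrite('pics/c1.png',np.hstack([r(235,75,80,115),r(235,185,80,115)]))"
```

```text
(no output)
```

View pics/c1.png

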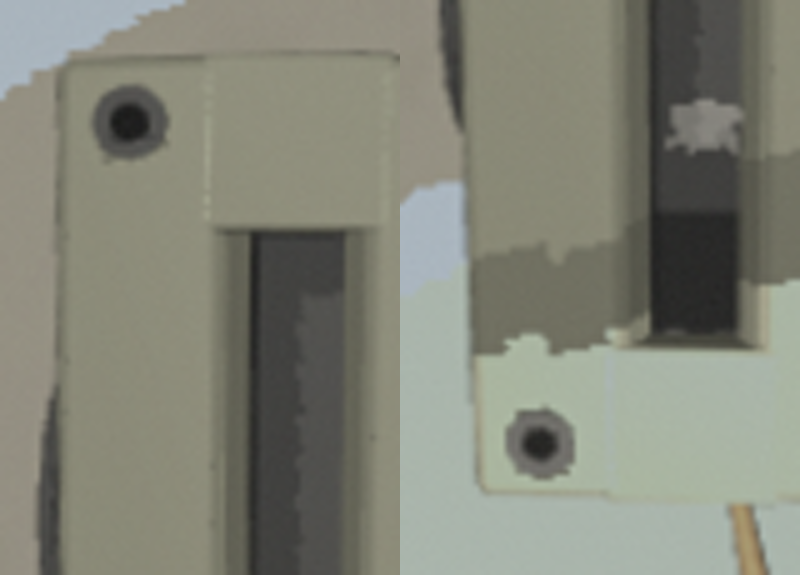

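```bash
python3 - <<'E'
from fit import *
w=load('w1')
g=lambda u,v,z=105:at(w,u,v,z,True)[:2]
a,b=g(293.6,120.8),g(293.6,254.2); d=a-b
print('slot ends',a.round(1),b.round(1),'len',np.linalg.norm(d),'mid',(a+b)/2,'yaw',-np.arctan2(d[0],d[1]))
a,b=g(294.1,121,100),g(293.6,250,100); d=a-b; print('inner yaw',-np.arctan2(d[0],d[1]),a,b)
P=[g(*p) for p in((260.6,99),(262.6,273),(328,99.5),(324,274.5))]
print('screws',np.mean(P,axis=0),[-np.arctan2(*(P[i]-P[i+1])) for i in(0,2)])
P=[g(*p) for p in((247,86.6),(250.6,282.6),(343,86.5),(339.5,285.5))]
print('plate',np.mean(P,axis=0),[-np.arctan2(*(P[i]-P[i+1])) for i in(0,2)],np.linalg.norm(P[0]-P[1]),np.linalg.norm(P[0]-P[2]))
E
python3 -m pendant '[[1,[-5,0,0],-0.03],[1,[-6,0,0],-0.03],[1,[-6,0,0],-0.03],[1,[-6,0,0],0],[1,[-6,0,0],0],[1,[-4,0,0],0],[1,[-2,0,0],0],[1,[0,0,0],0],[1,[0,0,0],0]]'
python3 -c "
from h import *
s=snap('wrist','w2'); print(ctrl.state()['tool_pos'])
crop('w2','c2',160,120,270,200,2.9)"
```

```text
slot ends [537.5 282. ] [515.5 184.5] len 99.91025388990981 mid [526.49903889 233.24544124] yaw -0.2212486839144242
inner yaw -0.22472203191088203 [537.51446302 282.00003924] [515.63639428 186.28827514]
screws [526.35447636 233.19077055] [np.float64(-0.22605420358591463), np.float64(-0.2271883740646316)]
plate [527.15739298 233.43569909] [np.float64(-0.22533068020688715), np.float64(-0.21425844225604074)] 149.98610486499356 68.75211226308198
t: 2.2
tool_pos: [485.7, -146.8, 404.8]
eef_rot: [[0.12, 0.993, 0.0], [0.993, -0.12, 0.0], [0.0, 0.0, -1.0]]
contact_force: [0.2, 0.1, 0.2]
width: 1.002
gripper_force: 0.0
[ 485.79699079 -146.47836998  404.75272832]
```

View pics/c2.png

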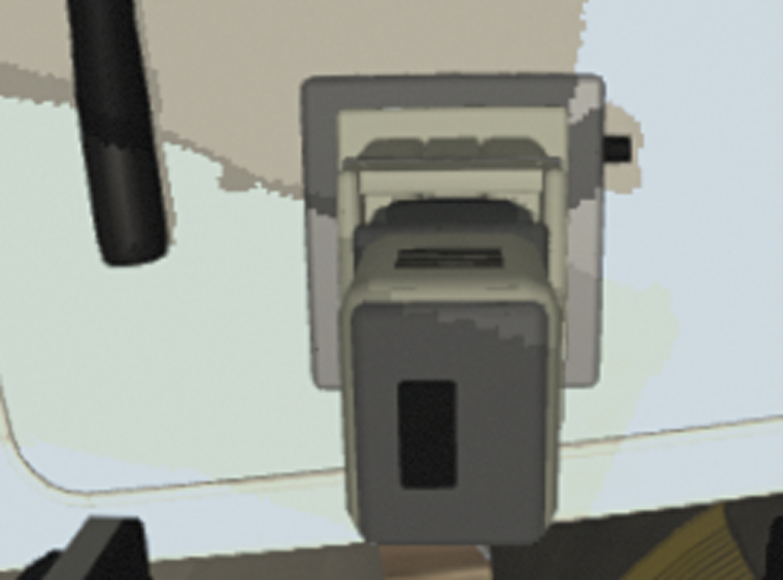

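The cap's top corners are near (353,303), (549,303), (545,543), (360,543) in the crop, and the foot corners near (303,78), (604,75), (598,386), (313,386). The gripper looks almost aligned with it.

Run:
```python
from fit import *
w=load('w2')
g=lambda x,y,z:at(w,160+x/2.9-.35,120+y/2.9-.35,z,True)[:2]
for n,z,q in(('cap',199,((353,303),(549,303),(545,543),(360,543))),('foot',10,((303,78),(604,75),(598,386),(313,386)))):
    P=np.array([g(x,y,z) for x,y in q]); e=np.roll(P,-1,0)-P
    print(n,P.mean(0).round(1),np.linalg.norm(e,axis=1).round(1),np.arctan2(e[:,1],e[:,0]).round(3))
st=ctrl.state(); R=st['eef_rot']
c=P.mean(0); print('tool delta cap?', [ (R.T@np.array([*(t-st['tool_pos'][:2]),0])).round(1) for t in (np.mean([g(x,y,199) for x,y in((353,303),(549,303),(545,543),(360,543))],axis=0),c)])
```

```text
cap [ 485. -140.] [32.9 44.7 33.6 44.7] [-0.12  -1.679  3.023  1.448]
foot [ 485. -140.] [101.4 109.9 102.  108.9] [-0.11  -1.681  3.022  1.454]
tool delta cap? [array([ 6.4, -1.6,  0. ]), array([ 6.3, -1.6,  0. ])]
```

```bash
python3 -m pendant '[[1,[0.64,-0.16,0],-0.006],[1,[0,0,2],0],[1,[0,0,3],0],[1,[0,0,2.5],0],[1,[0,0,1.1],0],[1,[0,0,0],0],[0.6,[0,0,0],0],[0.4,[0,0,0],0],[0.3,[0,0,0],0]]' 60
python3 -m pendant '[[0.2,[0,0,0],0],[0,[0,0,0],0],[0,[0,0,0],0],[0,[0,0,0],0],[0,[0,0,0],0]]' 60
```

```text
t: 3.38
tool_pos: [485.2, -140.4, 319.4]
eef_rot: [[0.114, 0.994, 0.001], [0.994, -0.114, -0.0], [-0.0, 0.001, -1.0]]
contact_force: [-0.7, 0.4, 3.4]
width: 0.463
gripper_force: 59.8
t: 4.0
tool_pos: [485.2, -140.4, 319.4]
eef_rot: [[0.114, 0.994, 0.001], [0.994, -0.114, -0.0], [-0.0, 0.001, -1.0]]
contact_force: [-1.5, 0.5, 5.7]
width: 0.462
gripper_force: 60.0
```

```bash
python3 -m pendant '[[0,[0,0,-0.5],0],[0,[0,0,-1],0],[0,[0,0,-1.5],0],[0,[0,0,-2],0],[0,[0,0,-2],0],[0,[0,0,-2],0],[0,[0,0,-2],0],[0,[0,0,-1.5],0],[0,[0,0,-0.5],0],[0,[0,0,0],0]]'
python3 -c "
from h import *
st=ctrl.state();R=st['eef_rot'];print(st['tool_pos'],st['contact_force'],R.T@np.array([526.4-st['tool_pos'][0],233.3-st['tool_pos'][1],0]))"
```

```text
t: 5.25
tool_pos: [485.1, -140.4, 448.7]
eef_rot: [[0.114, 0.994, 0.0], [0.994, -0.114, -0.0], [-0.0, 0.0, -1.0]]
contact_force: [-0.7, 0.3, -3.1]
width: 0.464
gripper_force: 61.0
[ 485.11385391 -140.35660737  448.74517057] [-0.65774442  0.28711455 -3.12032229] [ 3.75927613e+02 -1.49519381e+00 -1.10927177e-02]
```

```bash
python3 -m pendant '[[0,[2,0,0],0],[0,[4,0,0],0],[0,[6,0,0],0],[0,[6,0,0],0],[0,[6,0,0],0],[0,[6,0,0],0],[0,[4.5,0,0],0],[0,[2.5,0,0],0],[0,[0.6,-0.15,0],0],[0,[0,0,0],0.11]]'
python3 -m pendant '[[0,[0,0,0],0],[0,[0,0,0],0],[0,[0,0,0],0],[0,[0,0,0],0]]'
python3 -c "
from h import *
snap('wrist','w3');snap('scene','s3');snap('side','d3');st=ctrl.state();print(st['tool_pos'],st['eef_rot'],st['contact_force'])
a=cv2.imread('pics/w3.png');b=cv2.imread('pics/s3.png')
A=cv2.resize(a[60:460,140:480],None,fx=1.4,fy=1.4,interpolation=cv2.INTER_CUBIC)
B=cv2.resize(b[120:260,205:285],None,fx=4,fy=4,interpolation=cv2.INTER_CUBIC)
cv2.imwrite('pics/c3.png',np.hstack([A,B]))
"
```

```text
t: 6.5
tool_pos: [526.2, 233.3, 448.1]
eef_rot: [[0.224, 0.975, -0.001], [0.975, -0.224, -0.0], [-0.001, -0.001, -1.0]]
contact_force: [0.2, -0.8, -2.9]
width: 0.459
gripper_force: 61.1
t: 7.0
tool_pos: [526.5, 233.2, 448.7]
eef_rot: [[0.222, 0.975, 0.0], [0.975, -0.222, -0.0], [-0.0, 0.0, -1.0]]
contact_force: [0.2, 0.2, -3.2]
width: 0.461
gripper_force: 61.1
[526.43177556 233.3029848  448.66314929] [[ 2.21907940e-01  9.75067621e-01 -3.59417843e-05]
 [ 9.75067621e-01 -2.21907941e-01 -1.16467467e-05]
 [-1.93321329e-05 -3.24611645e-05 -9.99999999e-01]] [ 0.44047711  0.16361416 -3.32392677]
```

View pics/c3.png

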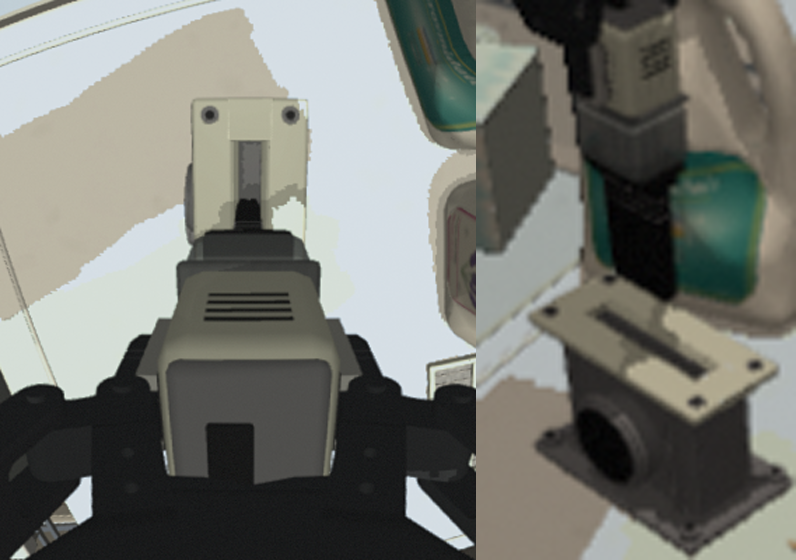

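The wrist view shows the black nozzle at crop (248,215), in line with the slot at (249,180). I'll lower it to just above the plate and check closely with the predictions overlaid.

```bash
python3 -m pendant '[[0,[0,0,1],0],[0,[0,0,1.5],0],[0,[0,0,0.7],0],[0,[0,0,0],0],[0,[0,0,0],0]]'
python3 -c "
from h import *
w=snap('wrist','w4');s=snap('scene','s4');st=ctrl.state();t=st['tool_pos'];R=st['eef_rot'];print(t,st['contact_force'])
tip=t-[0,0,448.7-144.3]
c,n=np.cos(-.224),np.sin(-.224); X=np.array([c,n,0]);Y=np.array([-n,c,0]);S=np.array([526.4,233.3,105])
Xv,Yv=R[:,1],R[:,0]
def dr(f,sn,fish,x,y,ww,h,k):
    a=cv2.resize(cv2.imread(f'pics/{f}.png')[y:y+h,x:x+ww],None,fx=k,fy=k,interpolation=cv2.INTER_CUBIC)
    def L(p,q,col):
        p,q=[tuple(int(i) for i in ((proj(sn,z,fish)-[x,y]+.5)*k)) for z in(p,q)]; cv2.line(a,p,q,col,1)
    for sx in(-10,10): L(S+sx*X-50*Y,S+sx*X+50*Y,(0,0,255))
    for sx in(-4.5,4.5):
        L(tip+sx*Xv-23*Yv,tip+sx*Xv+23*Yv,(0,255,0))
    for sy in(-23,23):
        for sx in(-6,6): L(tip+sx*Xv+sy*Yv+[0,0,20],tip+sx*Xv+sy*Yv+[0,0,75],(255,255,0))
    return a
A=dr('w4',w,True,265,115,100,120,5); B=dr('s4',s,False,220,155,60,100,5)
B=np.vstack([B,np.zeros((100,300,3),np.uint8)])
cv2.imwrite('pics/c4.png',np.hstack([A,B]))
"
```

```text
t: 7.78
tool_pos: [526.5, 233.4, 417.0]
eef_rot: [[0.222, 0.975, 0.0], [0.975, -0.222, 0.0], [0.0, 0.0, -1.0]]
contact_force: [-0.1, 0.1, -2.7]
width: 0.462
gripper_force: 61.0
[526.51111842 233.3961982  417.11077868] [ 0.47417686 -0.43111078 -2.71998845]
```

View pics/c4.png

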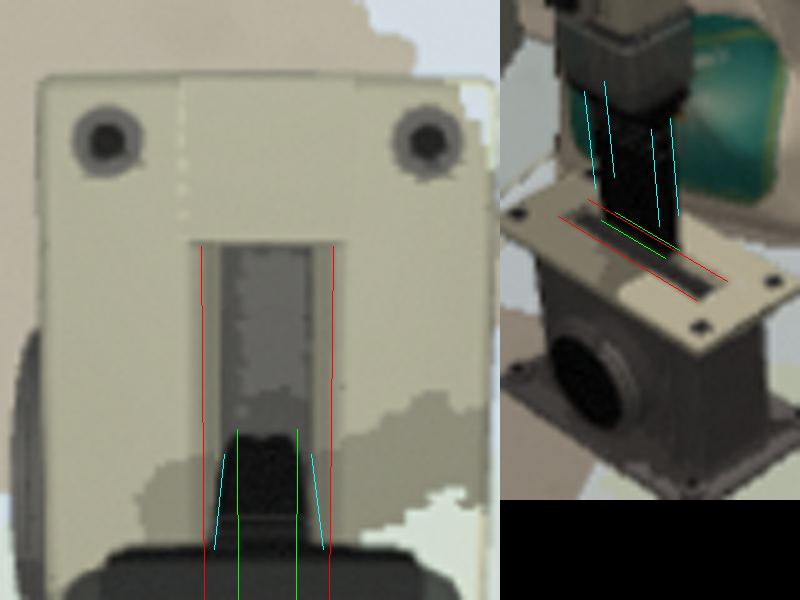

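In the overlay, the tip centre is at crop x 266 and the slot centre at 267, so it is aligned to about 0.2 mm. The nozzle leans slightly, so I'll add a 0.3 mm shift and insert while watching the force.

```bash
python3 -m pendant '[[0,[0,0.03,0.5],0.003],[0,[0,0,0.5],0],[0,[0,0,0.5],0],[0,[0,0,0.5],0],[0,[0,0,0],0],[0,[0,0,0],0]]'
```

```text
t: 8.62
tool_pos: [526.7, 233.3, 396.8]
eef_rot: [[0.225, 0.974, 0.0], [0.974, -0.225, 0.0], [0.0, 0.0, -1.0]]
contact_force: [-0.2, 0.4, -3.2]
width: 0.461
gripper_force: 61.0
```

No contact so far, so I'll continue.

```bash
python3 -m pendant '[[0,[0,0,0.4],0],[0,[0,0,0.4],0],[0,[0,0,0.4],0],[0,[0,0,0.4],0],[0,[0,0,0],0]]'; python3 -m pendant '[[0,[0,0,0.5],0],[0,[0,0,0.5],0],[0,[0,0,0.5],0],[0,[0,0,0.4],0],[0,[0,0,0.3],0],[0,[0,0,0],0],[0,[0,0,0],0],[0,[0,0,0],0]]'
python3 -c "
from h import *
snap('wrist','w5');snap('scene','s5');st=ctrl.state();print(st['tool_pos'],st['contact_force'],st['ft_torque'])
a=cv2.imread('pics/w5.png');b=cv2.imread('pics/s5.png')
A=cv2.resize(a[60:300,220:400],None,fx=2.2,fy=2.2,interpolation=cv2.INTER_CUBIC)[:520]
B=cv2.resize(b[135:265,205:295],None,fx=4,fy=4,interpolation=cv2.INTER_CUBIC)
A=np.vstack([A,np.zeros((max(0,520-len(A)),A.shape[1],3),np.uint8)])[:520]
cv2.imwrite('pics/c5.png',np.hstack([A,B]))"
```

```text
t: 9.25
tool_pos: [526.7, 233.3, 380.3]
eef_rot: [[0.225, 0.974, -0.001], [0.974, -0.225, -0.0], [-0.0, -0.0, -1.0]]
contact_force: [0.3, 0.0, -2.8]
width: 0.463
gripper_force: 61.0
t: 10.25
tool_pos: [526.7, 233.3, 358.9]
eef_rot: [[0.225, 0.974, 0.0], [0.974, -0.225, 0.0], [0.0, 0.0, -1.0]]
contact_force: [0.0, 0.6, -3.3]
width: 0.463
gripper_force: 61.0
[526.74239377 233.30010627 358.80959199] [ 0.14002354 -0.46110188 -3.37892198] [-0.05259266 -0.00994568 -0.01563008]
```

View pics/c5.png

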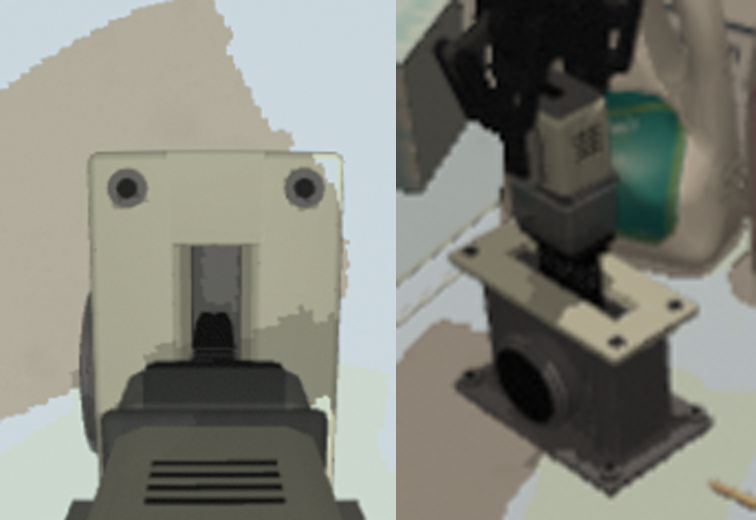

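The nozzle is in the slot, centred at (215,330) in the left crop. It is about 50 mm deep with the shoulder about 24 mm clear, and the wrist carries only the vacuum's weight, so I'm handing it in.

```bash
python3 -c "
from bench import job_done; print(job_done())"
```

```text
the job is handed in; nothing more can be done
None
```

The job is handed in: the vacuum hangs upright and still in the gripper, with its nozzle about 50 mm of 75 mm into the filter slot, the shoulder about 24 mm above the plate, and the force readings showing only its weight (no verdict came back).

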